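# Send the shuttle home and start the press with its button pair

## Robot

A 6-joint arm with a two-finger parallel gripper is mounted at the origin on the work surface. World frame = base frame: x ahead of the robot, y to its left, z up, the work surface at z = 0. Lengths are in m, angles in rad, forces in N, time in s.
With the tool pointing down it reaches from about 0.325 to 0.85 m from the base axis. Payload 15.5 kg.
Tool frame: the origin (TCP) lies midway between the tips of the shut fingers; the grasp point (between the pads) lies 19 mm behind it; z points along the fingers, y is the line along which they close (so a half turn about z gives the same grasp; the last joint's range is limited). The gripper opens to 91 mm and grips with 3 to 60 N. Pads are 32 mm wide; open, the fingers measure 118 mm over their backs; the gripper's body (76 mm by 178 mm) begins 60 mm behind the grasp point.
Start: joints at [1.179, 0.494, 1.345, -0, 1.302, -0.096], TCP at [0.183, 0.598, 0.214] pointing down, gripper open.
Joint ranges: [-2.91, 2.91], [-0.82, 2.16], [0.22, 2.67], [-1.22, 4.37], [0.12, 2.79], [-3.08, 3.08]. Speed limits (rad/s): [1.89, 1.89, 2.57, 3.01, 3.01, 3.01].

## Interface

Orientations are given as a 3x3 rotation matrix whose columns are the frame's x, y, z axes.
In Python, from station import ctrl gives the robot as it stands.
- The arm moves only by the tool apply_moves, never from a script. Its argument "motion" is text: rows parted by semicolons, each of 5 numbers parted by spaces: the shift along the tool's x, y, z in units of 0.04 m (1.0 is 0.04 m), then the turn about the tool's z in units of 0.15 rad (1.0 is 0.15 rad), then the closure, from -1 (fully open) to 1 (shut). A call has exactly 10 rows; each row shifts and turns the commanded pose from where the row before left it, along the tool's axes as they then stand; what a row does not reach is not made up. A row lasts 1/10 s, in which the tool goes at most 50 mm and 8.59 degrees, less where a joint would pass 70% of its speed; a pose out of reach is approached as far as the arm can. A call with a number of a shift or a turn outside -1 to 1 is refused whole. A call with a gripper value outside its range is refused whole. The fingers move at their own pace and stop on an object; "squeeze" is the grip in N (left out, the last holds). Time passes only in rows, so rows that do not move let the fingers close, or fill a call up. It gives the time, the measured TCP pose, the force, the opening and the grip force at its end, in the units of the state.
- ctrl.observe(): the state, without advancing time (a new reading comes with each control period).
- ctrl.snapshot(name): name is "scene" or "top"; returns a dict with "pixels" (420x560x3 uint8, red, green, blue), "fx", "fy", "cx", "cy" (pixels), "camera_from_world" (4x4, takes a point from world to camera coordinates). Camera axes: x right, y down, z forward; pixel columns grow to the right and rows downward; lengths in m; the calibration is good to about 2 mm. A picture is of the moment at which its call begins. There is no depth.
- ctrl.job_done(): hands the job in; it is judged then, once.
The state is a dict: "time": time; "joint_pos": joint angles; "joint_velocities": joint speeds; "joint_torque": joint torques, N m; "tool_pos": TCP position; "ee_rot": TCP orientation; "contact_force": force on the tool from outside, world axes, zero at the start; "ft_torque": the same for the moment, N m; "width": finger opening in m; "grasp_force": force on a finger pad.
Only numpy, scipy, OpenCV 4.12 (cv2) and the standard library are available. Lean on these libraries where they do the work, as an engineer would, in place of code of your own. Each camera call takes 0.05 s, during which the arm holds its last target. There are 200 camera calls.

## Task

Push the press's shuttle, by its orange face, all the way home under the press so that the white cover in it rides along. Then press both green buttons of the start box together, one fingertip on each, hold them fully down for three seconds and let them come back up. Only touch and push: do not pick anything up, keep off the red stop button and the yellow pair, and leave everything else on the bench as it is.

Things in the scene. Friction and masses are not known exactly. Their poses are not given: they have to be found in the camera images.
- press: Grey bench press fixed to the table: a base plate 420 x 130 x 12 mm with two rails, a column at its far end and a ram over the far part. Origin on the table, under the base plate, on its centre line (the plate runs from x -180 to +240 mm). Its x axis is the direction in which the shuttle travels home; z up. The press head starts at x +75 mm, its overhang is 202 mm and its ram pad 90 mm above the table.
- shuttle (a joint): Slide of the shuttle along the press's +x (m): 0 is fully out, 0.110 is fully home against its stop. It starts fully out, needs about 3 to 4 N to slide and stays where it is left. Counts as home from 0.105.
- push_face (a point): Centre of the orange front face of the shuttle, which looks along the press's -x; push it along the press's +x. The face is 104 mm wide and reaches from 20 to 76 mm above the table; this point is 50 mm above the table and moves with the shuttle. An orange band also marks the front edge from above. Behind the face is a black block 97 mm deep and 100 mm wide, of the same height, and behind that the nest.
- nest (a point): Centre of the floor of the shuttle's nest, 28 mm above the table, 158 mm beyond the orange face; moves with the shuttle. Low blue edges, up to 10 mm high, keep the cover in it.
- cover_center (a point): Centre (half-way up) of the loose white six-sided cover, 84 mm across its corners and 28 mm tall, with a yellow dot on top, lying in the shuttle's nest. It weighs about 120 g and rides along; nothing holds it down.
- pair_mid (a point): Point midway between the two green button tops on the start box, at their unpressed height of 72 mm above the table; fixed to the box. Its y axis is the line through the two green buttons (centres 36 mm either side), its x axis points to the red stop, z up. The start box is a fixed grey box 155 (x) x 135 (y) x 50 mm, centred 35 mm along x from this point. An alike box carries the yellow pair; the two boxes may stand in either place.
- green_left_top (a point): Centre of the top of the green button at the pair's +y: a round cap 32 mm across that stands 10 mm over its black collar (48 mm across, 62 mm above the table). Moves down with the cap.
- green_right_top (a point): The same for the green button at the pair's -y, 72 mm from the other.
- green_left (a joint): Travel of that button (m): 0 up, 0.006 fully down. Spring return: about 1.2 N to start, 4 N fully down. It counts as held down beyond 0.004.
- green_right (a joint): The same for the other green button.
- red_stop (a joint): Travel of the red stop button on the start box (m): 0 up, 0.006 down, 4 N. Leave it up.
- red_stop_top (a point): Centre of the top of the red stop button, a cap 36 mm across in a yellow collar, 72 mm above the table, 80 mm from the middle of the green pair along the box's x.
- jog_mid (a point): Point midway between the two yellow button tops on the other grey box, 72 mm above the table; axes and sizes as for the green pair, without a red button. Not to be pressed.
- yellow_left (a joint): Travel of one yellow button (m): 0 up, 0.006 down. Leave it up.
- yellow_right (a joint): The same for the other yellow button.
- spare_cover_center (a point): Centre of a second white cover (84 mm across, 28 mm tall) lying on the table near the robot. Leave it.
- tape_yellow: Yellow roll of masking tape lying flat, 100 mm across, 22 mm tall; origin under its centre. Leave it.
- tape_white: White roll of tape lying flat, 92 mm across, 30 mm tall; origin under its centre. Leave it.
- screwdriver: Screwdriver lying on the table, about 200 mm long along its x, under 30 mm tall. Leave it.
- brush: Brush lying on the table, about 200 mm long along its x, under 30 mm tall. Leave it.
- bottle: Clear bottle with a blue cap, 60 mm across, 170 mm tall; origin under its centre. Leave it standing.
- cup: White cup, 72 mm across, 85 mm tall; origin under its centre. Leave it standing.
Mind the look-alikes: they are no part of the job. Leave any blue or brown look-alike of the part that bears cover_center alone.

How it is judged:
On the way, in this order (a step that is already met when the one before it is completed fails the run):
1. the shuttle is fully home (value of joint shuttle above 0.105 m), for 0.2 s.
2. both green buttons are held down together for 2.5 s with the shuttle home (value of joint shuttle above 0.105 m and value of joint each of green_left, green_right above 0.004 m), for 2.5 s.
At the end, for the whole second after the job is handed in: The shuttle is within 5 mm of fully home, the white cover lies flat in its nest (within 20 mm of its centre), all buttons are up again (within 1.5 mm) and everything else is within 20 mm of where it was (value of joint shuttle above 0.105 m and value of joint each of green_left, green_right, red_stop, yellow_left, yellow_right below 0.0015 m and horizontal distance between cover_center and nest below 0.02 m and angle between cover_center's own z axis and vertical below 0.15 rad and z of cover_center in the frame of nest below 0.02 m and distance of each of spare_cover_center, tape_yellow, tape_white, screwdriver, brush, bottle, cup from where it was at the start of the episode below 0.02 m); the robot touches nothing.
It fails at once if a green button is pressed before the shuttle is home (value of joint shuttle below 0.104 m and value of joint any of green_left, green_right above 0.003 m).
It fails at once if one green button is pressed down while the other is still up ((value of joint green_left above 0.0045 m and value of joint green_right below 0.001 m) or (value of joint green_right above 0.0045 m and value of joint green_left below 0.001 m)).
It fails at once if the red stop or a yellow button is pressed (value of joint any of red_stop, yellow_left, yellow_right above 0.003 m).
It fails at once if the white cover is lifted or tipped (z of cover_center in the frame of nest above 0.025 m or angle between cover_center's own z axis and vertical above 0.3 rad).
It fails at once if something else on the bench is moved by more than 30 mm or lifted (distance of any of spare_cover_center, tape_yellow, tape_white, screwdriver, brush, bottle, cup from where it was at the start of the episode above 0.03 m).
It also fails if it takes over 58 s, if anything falls off the work surface, if the arm or the gripper's body presses on something with over 40 N, if the wrist force passes 120 N, or if a joint passes its speed limit or range.

## Working session

There is one attempt and no reset: what is moved stays moved. The work goes in short steps, Python scripts to look and compute and a tool call to move; the robot and the scene stay as the last step left them, time stands still between calls to the robot, and variables do not carry over. Pictures are saved under pics/ and viewed, at most 10 in all, crops included, and the job is handed in when it is done.

Besides the shell and the picture viewer there is one more tool, called after "Request:" as a command line: name --argument value ..., lists and objects as JSON in quotes. apply_moves: Moves the arm, as the interface text tells. Shifts and turns lie within -1 to 1; 1 stands for 0.04 m of shift or 0.15 rad of turn. Its arguments: {"type":"object","properties":{"motion":{"type":"string"},"squeeze":{"type":"number"}},"required":["motion"]}

```bash
ls; mkdir -p pics
cat > h.py <<'E'
import numpy as np, cv2
from station import ctrl
def snap(n,f):
    s=ctrl.snapshot(n); cv2.imwrite('pics/'+f+'.png',cv2.cvtColor(s['pixels'],cv2.COLOR_RGB2BGR))
    np.savez('pics/'+f,**{k:np.array(v) for k,v in s.items()}); return s
def load(f): return dict(np.load('pics/'+f+'.npz'))
def ray(s,u,v,z):
    T=s['camera_from_world'];R=T[:3,:3];c=-R.T@T[:3,3]
    d=R.T@np.array([(u-s['cx'])/s['fx'],(v-s['cy'])/s['fy'],1.]); return c+d*(z-c[2])/d[2]
def proj(s,p):
    T=s['camera_from_world'];q=T[:3,:3]@np.array(p)+T[:3,3]
    return np.array([s['fx']*q[0]/q[2]+s['cx'],s['fy']*q[1]/q[2]+s['cy']])
E
python3 - <<'E'
from h import *
a=snap('top','top0');b=snap('scene','scene0')
for s in(a,b):
    T=s['camera_from_world'];print(s['fx'],-T[:3,:3].T@T[:3,3])
o=ctrl.observe();print(o['time'],o['tool_pos'],o['ee_rot'],o['width'],o['contact_force'])
E
```

```text
pics
519.433069104669 [ 4.34909715e-01 -1.07507459e-03  1.46705016e+00]
437.4007709566195 [1.14833408 0.57912021 1.25793643]
0.1 [0.18263287 0.59736992 0.21340247] [[-9.56277045e-01  2.92461971e-01 -4.56923288e-04]
 [ 2.92462292e-01  9.56276529e-01 -1.00336269e-03]
 [ 1.43499587e-04 -1.09312554e-03 -9.99999392e-01]] 0.09092439942611617 [ 0.05811395  0.68792175 -0.06950728]
```

View pics/top0.png

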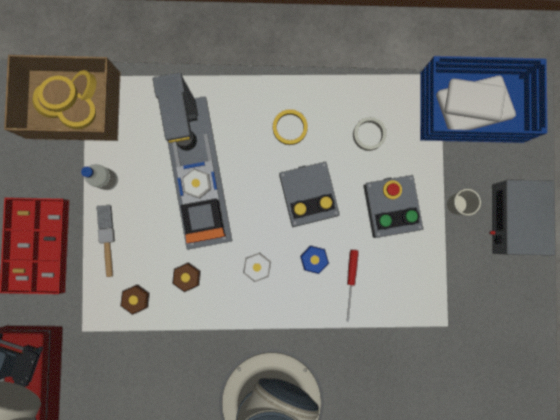

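View pics/scene0.png

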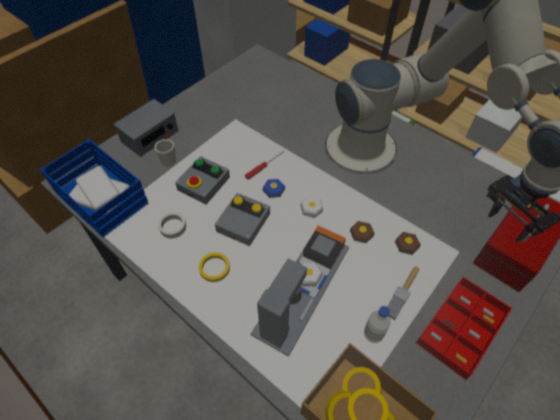

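Candidates, as pixels in the top view:
- **Shuttle:** the orange front edge at about (205,236). The cover in the nest is at (196,183).
- **Other covers:** the spare white one is at (257,267), the blue one at (314,260), and the brown ones at (186,277) and (134,299).
- **Start box:** the greens are at (386,220) and (411,216), with the red stop at (393,190). The yellow pair is at (300,209) and (326,202).

I choose the orange face and the green pair, and check them in one close crop.

Run:
```python
from h import *
s=load('top0');im=cv2.cvtColor(s['pixels'],cv2.COLOR_RGB2BGR)
A=cv2.resize(im[60:260,145:245],None,fx=3,fy=3,interpolation=2);B=cv2.resize(im[160:260,355:435],None,fx=5,fy=5,interpolation=2)
c=np.zeros((600,720,3),np.uint8);c[:600,:300]=A;c[:500,310:710]=B;cv2.imwrite('pics/crop.png',c)
hsv=cv2.cvtColor(im,cv2.COLOR_BGR2HSV)
def blobs(n,lo,hi,roi,z):
    m=cv2.inRange(hsv,lo,hi);k=np.zeros_like(m);x0,y0,x1,y1=roi;k[y0:y1,x0:x1]=m[y0:y1,x0:x1]
    N,L,st,ce=cv2.connectedComponentsWithStats(k)
    for i in range(1,N):
        if st[i,4]>15:
            pts=np.argwhere(L==i)[:,::-1].astype(np.float32)
            print(n,st[i],ce[i].round(1),ray(s,*ce[i],z).round(4))
            if n=='orange':
                r=cv2.minAreaRect(pts);print(r);
                for q in cv2.boxPoints(r):print(q,ray(s,*q,.076).round(4))
blobs('green',(45,80,30),(90,255,255),(365,175,425,240),.072)
blobs('red',(0,150,80),(6,255,255),(365,175,425,240),.072)
blobs('yellow',(18,120,100),(35,255,255),(280,160,340,230),.072)
blobs('orange',(4,130,100),(17,255,255),(175,220,235,250),.076)
blobs('dot',(18,90,100),(35,255,255),(180,170,212,195),.056)
```

```text
green [405 210  13  13 132] [411.2 215.8] [ 0.519  -0.3688  0.072 ]
green [379 214  13  13 132] [385.2 220.2] [ 0.5058 -0.2984  0.072 ]
red [387 184  12  11  98] [392.9 189.1] [ 0.5905 -0.3188  0.072 ]
yellow [320 197  12  12 117] [325.5 202.3] [ 0.5511 -0.1366  0.072 ]
yellow [294 203  12  12 117] [299.7 208.5] [ 0.5332 -0.0671  0.072 ]
orange [186 228  39  15 343] [204.2 234.9] [0.4573 0.187  0.076 ]
((204.36538696289062, 234.8269500732422), (9.21745777130127, 38.43876266479492), 78.69007110595703)
[184.61539 234.07695] [0.4586 0.2392 0.076 ]
[222.30771 226.5385 ] [0.4805 0.1393 0.076 ]
[224.11539 235.57695] [0.4565 0.1339 0.076 ]
[186.42307 243.1154 ] [0.4346 0.2337 0.076 ]
dot [192 179   8   8  51] [195.4 182.5] [0.5997 0.2173 0.056 ]
```

View pics/crop.png

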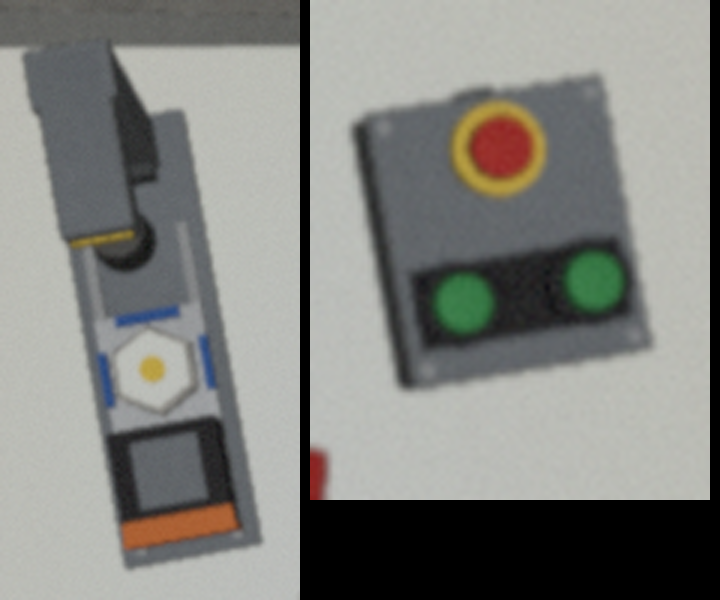

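The crop confirms it: orange front band with the black block and the white cover behind it, and two green buttons with the red stop beyond. The sizes fit: greens are 72 mm apart, red is 79 mm from their midpoint, and face to cover is 158 mm. Press yaw is about 0.215 and pair yaw about 0.186.

Request:
apply_moves --motion "0 0 0 -0.68 -0.29;0 0 0 -0.68 -0.29;0 0 0 -0.68 -0.29;0 0 0 -0.68 -0.29;0 0 0 -0.68 -0.29;0 -0.8 0 0 -0.29;0 -0.8 0 0 -0.29;0 -0.8 0 0 -0.29;0 -0.8 0 0 -0.29;0 -0.8 0 0 -0.29" --squeeze 20

```text
time: 1.1
tool_pos: [0.2166, 0.4399, 0.2137]
ee_rot: [[-0.977, -0.212, -0.0], [-0.212, 0.977, -0.0], [0.0, -0.0, -1.0]]
contact_force: [1.7, 0.3, 0.2]
width: 0.0586
grasp_force: 0.0
```

Request:
apply_moves --motion "-0.27 -0.75 0 0 -0.29;-0.27 -0.75 0 0 -0.29;-0.27 -0.75 0 0 -0.29;-0.27 -0.75 0 0 -0.29;-0.27 -0.75 0 0 -0.29;-0.27 -0.75 0 0 -0.29;-0.27 -0.75 0 0 -0.29;-0.27 -0.75 0 0 -0.29;-0.27 -0.75 0 0 -0.29;0 0 0 0 -0.29"

```text
time: 2.1
tool_pos: [0.3703, 0.1957, 0.2139]
ee_rot: [[-0.978, -0.209, 0.0], [-0.209, 0.978, -0.001], [-0.0, -0.001, -1.0]]
contact_force: [0.8, 0.7, -0.6]
width: 0.0586
grasp_force: 0.0
```

```bash
cat > st.py <<'E'
from h import *
o=ctrl.observe();R=np.array(o['ee_rot']);p=np.array(o['tool_pos'])
print('t',round(o['time'],2),'p',p.round(4),'R',R.round(3).tolist(),'w',round(o['width'],4),'F',np.round(o['contact_force'],2))
u=np.array([np.cos(.215),np.sin(.215),0])
F=np.array([.4455,.1838,.05]);M=np.array([.5124,-.3336,.072])
for n,t in(('approach',F-.06*u),('touch',F-.016*u),('home',F+(.110-.016)*u),('pair',M)):print(n,t.round(4),'units',(R.T@(t-p)/.04).round(3))
print('yaw y',np.arctan2(R[1,1],R[0,1])-np.pi/2)
E
python3 st.py
```

```text
t 2.1 p [0.3703 0.1957 0.2139] R [[-0.978, -0.209, 0.0], [-0.209, 0.978, -0.001], [-0.0, -0.001, -1.0]] w 0.0586 F [ 0.85  0.68 -0.62]
approach [0.3869 0.171  0.05  ] units [-0.276 -0.687  4.097]
touch [0.4299 0.1804 0.05  ] units [-1.376 -0.682  4.097]
home [0.5373 0.2039 0.05  ] units [-4.126 -0.669  4.098]
pair [ 0.5124 -0.3336  0.072 ] units [ -0.711 -13.679   3.555]
yaw y 0.21039231708097383
```

Request:
apply_moves --motion "-0.14 -0.35 0.2 -0.03 -0.29;-0.14 -0.34 0.5 0 -0.29;0 0 0.6 0 -0.29;0 0 0.6 0 -0.29;0 0 0.6 0 -0.29;0 0 0.6 0 -0.29;0 0 0.5 0 -0.29;0 0 0.3 0 -0.29;0 0 0.2 0 -0.29;0 0 0 0 -0.29"

```text
time: 3.1
tool_pos: [0.385, 0.1735, 0.0493]
ee_rot: [[-0.976, -0.216, -0.001], [-0.216, 0.976, -0.0], [0.002, -0.0, -1.0]]
contact_force: [-0.1, 0.4, -0.8]
width: 0.059
grasp_force: 0.0
```

```bash
python3 st.py
python3 - <<'E'
from h import *
a=snap('top','t1');b=snap('scene','s1')
c=lambda s,x,y,w,h:cv2.resize(cv2.cvtColor(s['pixels'],cv2.COLOR_RGB2BGR)[y:y+h,x:x+w],(400,400),interpolation=2)
cv2.imwrite('pics/c1.png',np.hstack([c(a,140,170,120,120),c(b,250,190,130,130)]))
E
```

```text
t 3.1 p [0.385  0.1735 0.0493] R [[-0.976, -0.216, -0.001], [-0.216, 0.976, -0.0], [0.002, -0.0, -1.0]] w 0.059 F [-0.12  0.41 -0.79]
approach [0.3869 0.171  0.05  ] units [-0.031 -0.072 -0.019]
touch [0.4299 0.1804 0.05  ] units [-1.131 -0.075 -0.02 ]
home [0.5373 0.2039 0.05  ] units [-3.881 -0.083 -0.025]
pair [ 0.5124 -0.3336  0.072 ] units [ -0.367 -13.067  -0.569]
yaw y 0.2178943942207745
```

View pics/c1.png

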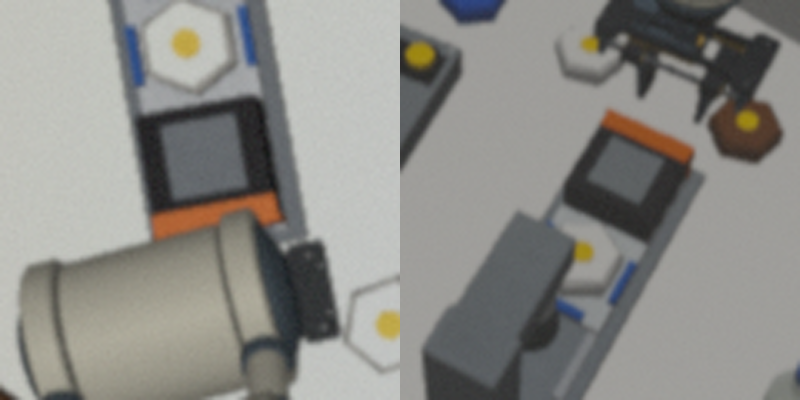

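The gripper stands in front of the orange face, fingers either side of its centre line and clear of the brown and spare covers. The cover is still in the nest. Now push.

Request:
apply_moves --motion "-0.2 -0.08 0 0 -0.29;-0.2 0 0 0 -0.29;-0.2 0 0 0 -0.29;-0.2 0 0 0 -0.29;-0.12 0 0 0 -0.29;-0.12 0 0 0 -0.29;-0.12 0 0 0 -0.29;-0.12 0 0 0 -0.29;-0.12 0 0 0 -0.29;-0.12 0 0 0 -0.29"

```text
time: 4.2
tool_pos: [0.4457, 0.1833, 0.0498]
ee_rot: [[-0.976, -0.216, -0.001], [-0.216, 0.976, -0.0], [0.001, -0.0, -1.0]]
contact_force: [-3.2, -2.8, -0.2]
width: 0.0591
grasp_force: 1.7
```

Request:
apply_moves --motion "-0.12 0 0 0 -0.29;-0.12 0 0 0 -0.29;-0.12 0 0 0 -0.29;-0.12 0 0 0 -0.29;-0.12 0 0 0 -0.29;-0.12 0 0 0 -0.29;-0.12 0 0 0 -0.29;-0.12 0 0 0 -0.29;-0.12 0 0 0 -0.29;-0.12 0 0 0 -0.29"

```text
time: 5.2
tool_pos: [0.4929, 0.1939, 0.0499]
ee_rot: [[-0.976, -0.216, 0.0], [-0.216, 0.976, 0.0], [-0.0, 0.0, -1.0]]
contact_force: [-3.2, -4.2, 0.1]
width: 0.0593
grasp_force: 1.7
```

```bash
python3 st.py
```

```text
t 5.2 p [0.4929 0.1939 0.0499] R [[-0.976, -0.216, 0.0], [-0.216, 0.976, 0.0], [-0.0, 0.0, -1.0]] w 0.0593 F [-3.21 -4.17  0.12]
approach [0.3869 0.171  0.05  ] units [ 2.712e+00  1.400e-02 -2.000e-03]
touch [0.4299 0.1804 0.05  ] units [ 1.612  0.011 -0.002]
home [0.5373 0.2039 0.05  ] units [-1.138  0.004 -0.002]
pair [ 0.5124 -0.3336  0.072 ] units [  2.373 -12.981  -0.552]
yaw y 0.21766786284238182
```

Request:
apply_moves --motion "-0.12 0 0 0 -0.29;-0.12 0 0 0 -0.29;-0.12 0 0 0 -0.29;-0.12 0 0 0 -0.29;-0.12 0 0 0 -0.29;-0.12 0 0 0 -0.29;-0.1 0 0 0 -0.29;-0.1 0 0 0 -0.29;0 0 0 0 -0.29;0 0 0 0 -0.29"

```text
time: 6.2
tool_pos: [0.529, 0.2021, 0.0501]
ee_rot: [[-0.976, -0.216, 0.001], [-0.216, 0.976, 0.001], [-0.001, 0.0, -1.0]]
contact_force: [0.1, 0.7, -1.4]
width: 0.0586
grasp_force: 0.0
```

Request:
apply_moves --motion "-0.05 0 0 0 -0.29;-0.05 0 0 0 -0.29;-0.05 0 0 0 -0.29;-0.05 0 0 0 -0.29;-0.03 0 0 0 -0.29;0 0 0 0 -0.29;0 0 0 0 -0.29;0 0 0 0 -0.29;0 0 0 0 -0.29;0 0 0 0 -0.29"

```text
time: 7.2
tool_pos: [0.5349, 0.2032, 0.0497]
ee_rot: [[-0.976, -0.216, -0.005], [-0.216, 0.976, -0.001], [0.005, -0.0, -1.0]]
contact_force: [-14.9, -2.3, 12.1]
width: 0.0586
grasp_force: 7.9
```

```bash
python3 st.py
```

```text
t 7.2 p [0.5349 0.2032 0.0497] R [[-0.976, -0.216, -0.005], [-0.216, 0.976, -0.001], [0.005, -0.0, -1.0]] w 0.0586 F [-14.88  -2.33  12.09]
approach [0.3869 0.171  0.05  ] units [3.787 0.012 0.01 ]
touch [0.4299 0.1804 0.05  ] units [2.687 0.01  0.005]
home [0.5373 0.2039 0.05  ] units [-0.063  0.003 -0.009]
pair [ 0.5124 -0.3336  0.072 ] units [  3.446 -12.983  -0.541]
yaw y 0.21734107244035217
```

The force rose to 15 N, 2.5 mm short of the computed home, which is within calibration error. So the shuttle is on its stop. Back off, lift and check by picture.

Request:
apply_moves --motion "0.3 0 0 0 -0.41;0.6 0 0 0 -0.41;0.6 0 0 0 -0.41;0.6 0 -0.3 0 -0.41;0.6 0 -0.6 0 -0.41;0.6 0 -0.7 0 -0.41;0 0 -0.7 0 -0.41;0 0 -0.7 0 -0.41;0 0 -0.6 0 -0.41;0 0 -0.3 0 -0.41"

```text
time: 8.2
tool_pos: [0.4098, 0.1755, 0.2082]
ee_rot: [[-0.976, -0.216, 0.004], [-0.216, 0.976, 0.001], [-0.004, 0.0, -1.0]]
contact_force: [-0.1, 0.3, -0.6]
width: 0.0646
grasp_force: 0.0
```

Request:
apply_moves --motion "0 -0.5 0 0.2 -0.41;0 -0.8 0 0 -0.41;0 -0.8 0 0 -0.41;0 -0.8 0 0 -0.41;0 -0.8 0 0 -0.41;0 -0.8 0 0 -0.41;0 -0.8 0 0 -0.41;0 -0.8 0 0 -0.41;0 -0.5 0 0 -0.41;0 0 0 0 -0.41"

```text
time: 9.2
tool_pos: [0.4595, -0.0864, 0.2061]
ee_rot: [[-0.983, -0.184, 0.001], [-0.184, 0.983, -0.001], [-0.001, -0.001, -1.0]]
contact_force: [2.2, -0.2, 0.4]
width: 0.064
grasp_force: 0.0
```

```bash
python3 st.py
python3 - <<'E'
from h import *
a=snap('top','t2');b=snap('scene','s2')
c=lambda s,x,y,w,h:cv2.resize(cv2.cvtColor(s['pixels'],cv2.COLOR_RGB2BGR)[y:y+h,x:x+w],(400,400),interpolation=2)
cv2.imwrite('pics/c2.png',np.hstack([c(a,130,120,130,130),c(b,240,200,140,140)]))
hsv=cv2.cvtColor(a['pixels'],cv2.COLOR_RGB2HSV);m=cv2.inRange(hsv,(4,130,100),(17,255,255));k=np.zeros_like(m);k[170:250,170:235]=m[170:250,170:235]
r=cv2.minAreaRect(np.argwhere(k)[:,::-1].astype(np.float32));q=cv2.boxPoints(r)
q=sorted(q.tolist(),key=lambda p:-p[1]);print(r,[ray(a,*p,.076).round(4) for p in q])
e=ray(a,*r[0],.076)
print('band centre shift',np.linalg.norm(e-ray(load('top0'),204.365,234.827,.076)))
E
```

```text
t 9.2 p [ 0.4595 -0.0864  0.2061] R [[-0.983, -0.184, 0.001], [-0.184, 0.983, -0.001], [-0.001, -0.001, -1.0]] w 0.064 F [ 2.23 -0.21  0.39]
approach [0.3869 0.171  0.05  ] units [0.602 6.663 3.893]
touch [0.4299 0.1804 0.05  ] units [-0.498  6.695  3.894]
home [0.5373 0.2039 0.05  ] units [-3.247  6.777  3.898]
pair [ 0.5124 -0.3336  0.072 ] units [-0.157 -6.315  3.359]
yaw y 0.18543484447804182
((197.09548950195312, 194.81565856933594), (9.723566055297852, 37.83815383911133), 79.50852966308594) [array([0.5414, 0.2556, 0.076 ]), array([0.5618, 0.1566, 0.076 ]), array([0.567 , 0.2611, 0.076 ]), array([0.5875, 0.162 , 0.076 ])]
band centre shift 0.1091309389559869
```

View pics/c2.png

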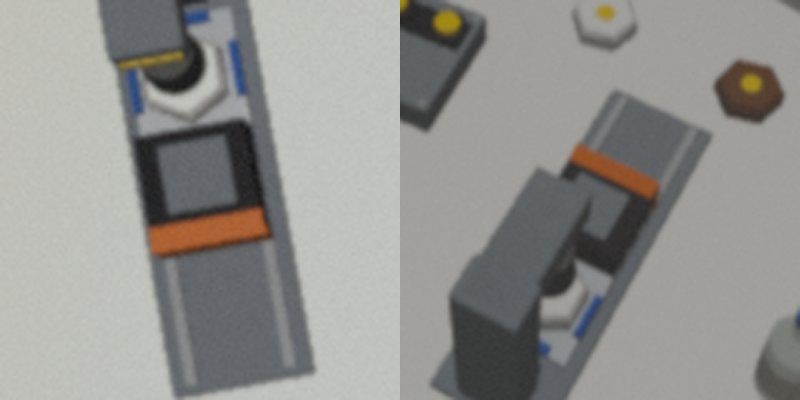

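The shuttle moved 109 mm and is home, and the cover lies flat in its nest under the ram. Next, the green pair.

Request:
apply_moves --motion "-0.15 -0.5 0 0 -0.41;0 -0.8 0 0 -0.41;0 -0.8 0 0 -0.41;0 -0.8 0 0 -0.41;0 -0.8 0 0 -0.41;0 -0.8 0 0 -0.41;0 -0.8 0 0 -0.41;0 -0.5 0 0 -0.41;0 -0.3 0 0 -0.41;0 0 0 0 -0.41"

```text
time: 10.3
tool_pos: [0.5102, -0.3228, 0.2057]
ee_rot: [[-0.982, -0.186, 0.0], [-0.186, 0.982, -0.0], [-0.0, -0.0, -1.0]]
contact_force: [-0.2, 1.3, -0.3]
width: 0.0638
grasp_force: 0.0
```

Request:
apply_moves --motion "0 0 0.3 0 -0.41;0 0 0.5 0 -0.41;0 0 0.5 0 -0.41;0 0 0.5 0 -0.41;0 0 0.4 0 -0.41;0 0 0.2 0 -0.41;0 0 0.1 0 -0.41;0 0 0 0 -0.41;0 0 0 0 -0.41;0 0 0 0 -0.41"

```text
time: 11.3
tool_pos: [0.5102, -0.3228, 0.1066]
ee_rot: [[-0.982, -0.187, 0.001], [-0.187, 0.982, -0.001], [-0.001, -0.001, -1.0]]
contact_force: [-0.9, -0.8, 0.7]
width: 0.0641
grasp_force: 0.0
```

```bash
python3 st.py
python3 - <<'E'
from h import *
a=snap('scene','s3')
im=cv2.cvtColor(a['pixels'],cv2.COLOR_RGB2BGR)
cv2.imwrite('pics/c3.png',cv2.resize(im[120:220,150:270],None,fx=6,fy=6,interpolation=2))
E
```

```text
t 11.3 p [ 0.5102 -0.3228  0.1066] R [[-0.982, -0.187, 0.001], [-0.187, 0.982, -0.001], [-0.001, -0.001, -1.0]] w 0.0641 F [-0.92 -0.76  0.75]
approach [0.3869 0.171  0.05  ] units [ 0.726 12.705  1.403]
touch [0.4299 0.1804 0.05  ] units [-0.374 12.735  1.404]
home [0.5373 0.2039 0.05  ] units [-3.123 12.81   1.406]
pair [ 0.5124 -0.3336  0.072 ] units [-0.003 -0.275  0.866]
yaw y 0.1877070012280988
```

View pics/c3.png

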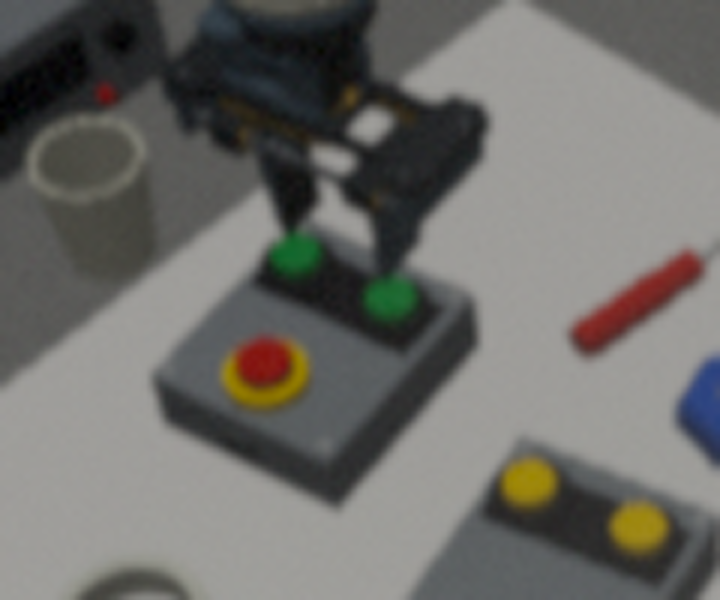

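The fingertips hang above the two green caps at about (296,250) and (390,295) in the crop. They are about 11 mm off along the pair line, so I correct that and then descend.

Request:
apply_moves --motion "0 -0.14 0 0 -0.41;0 -0.14 0 0 -0.41;0 0 0.2 0 -0.41;0 0 0.2 0 -0.41;0 0 0.15 0 -0.41;0 0 0.1 0 -0.41;0 0 0 0 -0.41;0 0 0 0 -0.41;0 0 0 0 -0.41;0 0 0 0 -0.41"

```text
time: 12.35
tool_pos: [0.5121, -0.3337, 0.0802]
ee_rot: [[-0.982, -0.187, 0.0], [-0.187, 0.982, -0.0], [-0.0, -0.0, -1.0]]
contact_force: [0.6, -0.4, -0.1]
width: 0.0646
grasp_force: 0.0
```

```bash
python3 st.py|grep -v -e home -e touch -e app
```

```text
t 12.35 p [ 0.5121 -0.3337  0.0802] R [[-0.982, -0.187, 0.0], [-0.187, 0.982, -0.0], [-0.0, -0.0, -1.0]] w 0.0646 F [ 0.56 -0.41 -0.09]
pair [ 0.5124 -0.3336  0.072 ] units [-0.009  0.001  0.204]
yaw y 0.18774635439767806
```

Request:
apply_moves --motion "0 0 0.1 0 -0.41;0 0 0.08 0 -0.41;0 0 0.05 0 -0.41;0 0 0.05 0 -0.41;0 0 0.05 0 -0.41;0 0 0.04 0 -0.41;0 0 0 0 -0.41;0 0 0 0 -0.41;0 0 0 0 -0.41;0 0 0 0 -0.41"

```text
time: 13.35
tool_pos: [0.512, -0.3337, 0.0661]
ee_rot: [[-0.982, -0.187, 0.0], [-0.187, 0.982, -0.0], [-0.0, -0.001, -1.0]]
contact_force: [-4.8, 4.1, 21.5]
width: 0.0644
grasp_force: 10.5
```

21 N at z = 0.066 means both caps are at the bottom of their travel. Hold.

Request:
apply_moves --motion "0 0 0 0 -0.41;0 0 0 0 -0.41;0 0 0 0 -0.41;0 0 0 0 -0.41;0 0 0 0 -0.41;0 0 0 0 -0.41;0 0 0 0 -0.41;0 0 0 0 -0.41;0 0 0 0 -0.41;0 0 0 0 -0.41"

```text
time: 14.35
tool_pos: [0.512, -0.3336, 0.0661]
ee_rot: [[-0.982, -0.187, 0.0], [-0.187, 0.982, -0.0], [-0.0, -0.0, -1.0]]
contact_force: [-4.6, 3.5, 20.9]
width: 0.0645
grasp_force: 10.4
```

```bash
python3 -c "
from h import *
o=ctrl.observe();R=np.array(o['ee_rot']);print(o['tool_pos'],o['contact_force'],R.T@np.array(o['ft_torque']))
im=cv2.cvtColor(snap('scene','s4')['pixels'],cv2.COLOR_RGB2BGR)
cv2.imwrite('pics/c4.png',cv2.resize(im[140:210,170:254],None,fx=8,fy=8,interpolation=2))"
```

```text
[ 0.51195951 -0.33361084  0.06614258] [-4.55889357  3.54752703 20.92984076] [-0.97574062  0.82776053  0.01648111]
```

View pics/c4.png

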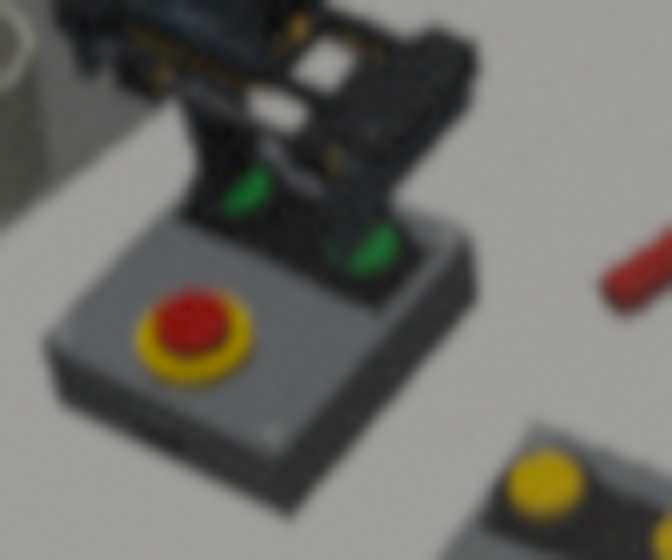

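Request:
apply_moves --motion "0 0 0 0 -0.41;0 0 0 0 -0.41;0 0 0 0 -0.41;0 0 0 0 -0.41;0 0 0 0 -0.41;0 0 0 0 -0.41;0 0 0 0 -0.41;0 0 0 0 -0.41;0 0 0 0 -0.41;0 0 0 0 -0.41"

```text
time: 15.4
tool_pos: [0.512, -0.3337, 0.0661]
ee_rot: [[-0.982, -0.187, 0.0], [-0.187, 0.982, -0.0], [-0.0, -0.0, -1.0]]
contact_force: [-5.2, 3.2, 20.3]
width: 0.064
grasp_force: 10.4
```

Request:
apply_moves --motion "0 0 0 0 -0.41;0 0 0 0 -0.41;0 0 0 0 -0.41;0 0 0 0 -0.41;0 0 0 0 -0.41;0 0 0 0 -0.41;0 0 0 0 -0.41;0 0 0 0 -0.41;0 0 0 0 -0.41;0 0 0 0 -0.41"

```text
time: 16.4
tool_pos: [0.512, -0.3337, 0.0661]
ee_rot: [[-0.982, -0.187, 0.0], [-0.187, 0.982, -0.0], [-0.0, -0.0, -1.0]]
contact_force: [-4.7, 4.4, 20.6]
width: 0.0644
grasp_force: 10.4
```

Both tips sit on their caps, both caps are sunk, and the red stop is untouched. They have been down over 3 s, so lift straight up.

Request:
apply_moves --motion "0 0 -0.1 0 -0.41;0 0 -0.2 0 -0.41;0 0 -0.4 0 -0.41;0 0 -0.5 0 -0.41;0 0 -0.6 0 -0.41;0 0 -0.6 0 -0.41;0 0 -0.6 0 -0.41;0 0 -0.3 0 -0.41;0 0 0 0 -0.41;0 0 0 0 -0.41"

```text
time: 17.4
tool_pos: [0.5116, -0.3334, 0.1963]
ee_rot: [[-0.982, -0.187, -0.001], [-0.187, 0.982, 0.001], [0.001, 0.001, -1.0]]
contact_force: [-0.1, 0.2, 0.9]
width: 0.064
grasp_force: 0.0
```

```bash
python3 -c "
from h import *
o=ctrl.observe();print(o['tool_pos'],o['contact_force'])
im=cv2.cvtColor(snap('scene','s5')['pixels'],cv2.COLOR_RGB2BGR)
cv2.imwrite('pics/c5.png',cv2.resize(im[120:380,140:460],None,fx=2.3,fy=2.3,interpolation=2))"
```

```text
[ 0.51159814 -0.33340981  0.19627535] [-0.10814709  0.20478122  0.89359527]
```

View pics/c5.png

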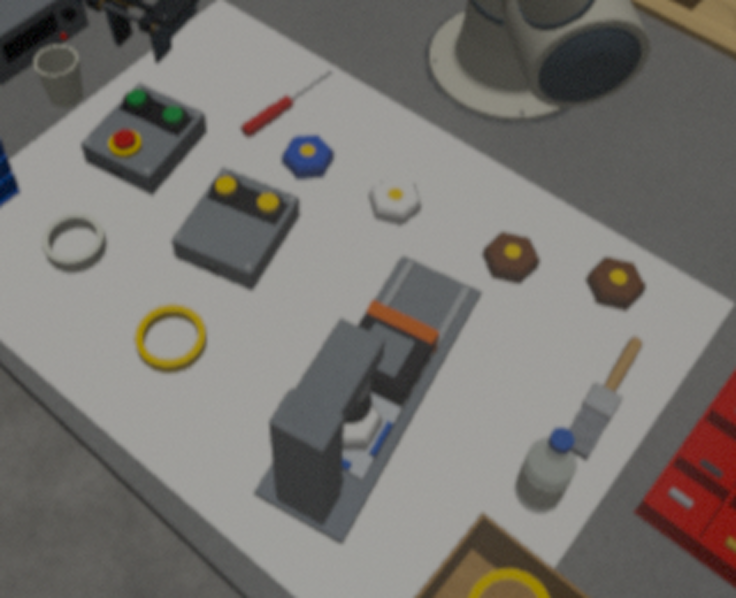

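The greens are up again at (136,97) and (173,113), the shuttle is home with the cover in its nest, and nothing else has moved. The gripper is clear, so I hand the job in.

```bash
python3 -c "
from station import ctrl
print(ctrl.job_done())"
```

```text
the job is handed in; nothing more can be done
None
```

I pushed the shuttle home with the white cover in its nest, held both green buttons down together for about 3.4 s and let them come back up, then handed the job in at about 17.5 s of the 58 s; the hand-in gave no verdict.

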